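# Open the control unit's spring cover and snap its loose relay modules home

### The job

On the control unit in the tilted cradle, slide the thumb latch sideways so that the spring cover flies open, then press each of the two relay modules under it until it has snapped fully home (one of them may be home already), pressing steadily without ramming it. Leave the cover standing open and the other things on the bench where they are.

Things in the scene. Friction and masses are not known exactly. Their poses are not given: they have to be found in the camera images.
- unit: vehicle control unit: aluminium box 190 x 200 x 55 mm in a dark steel cradle, fixed. Origin on the bench under the centre of its face, which is 108 mm up; x (level) points from its low edge (latch side) to its high edge (hinge side), y to its left when looking along x, z up. The face's outward normal is tilted 0.52 rad (30 deg) from vertical towards the unit's -x
- latch (a joint): slide of the thumb latch, m: 0 = locked, grows towards the unit's +y (its left) to a stop at 0.018; the cover is freed at about 0.014. It moves against 2 N of friction and stays where it is left; it starts between 0 and 0.003
- latch_ridge (a point): centre of the top of the thumb ridge. The latch is a black bar 70 mm long sideways, 22 mm wide, 6 mm thick along the face's low edge, 74 mm down the slope from the face centre; its ridge is 16 mm sideways x 24 mm, top 24 mm above the face. z = outward face normal, x up the slope, y = the releasing direction. The closed cover's free edge is 29 mm up the slope from it
- cover (a joint): hinge of the cover, rad: 0 = closed, 1.6 = fully open (stop), where it stands about square to the face. A spring swings it open by itself in 1 to 2 s once the latch frees it, and holds it open lightly
- cover_hinge (a point): middle of the hinge line (along the unit's y) at the face's high side, 85 mm up the slope from the face centre, 3 mm above the face. Cover: grey plastic plate 130 x 166 mm (sideways) x 6 mm. Open, it leans over the modules as seen from above, so a tool coming straight down meets it: come along the face normal
- cover_edge (a point): middle of the cover's free edge, upper side, 130 mm from the hinge line; when closed, the latch's tongue lies over it there
- relay_left (a joint): slide of the left relay module (the unit's +y side), m: 0 = standing 10 mm proud, 0.010 = fully home (hard stop). Over-centre clip: the force peaks at about 15 N in the first 1 to 2 mm, then falls away; near 7 mm it snaps home by itself and stays. Starts proud, part-way or home, differing from run to run
- relay_right (a joint): slide of the right relay module (the unit's -y side), m: 0 = standing 10 mm proud, 0.010 = fully home (hard stop). Over-centre clip: the force peaks at about 15 N in the first 1 to 2 mm, then falls away; near 7 mm it snaps home by itself and stays. Always starts proud
- relay_left_top (a point): centre of the flat top of the left relay module, a black box 76 mm up the slope x 70 mm sideways; moves with it: 2 mm below the face when proud, 12 mm when home. z = outward face normal (press along -z), x up the slope, y to the unit's left. It lies 69 mm down the slope from the hinge line and 41 mm to the left of the unit's middle; 12 mm gap between the modules
- relay_right_top (a point): centre of the flat top of the right relay module, a black box 76 mm up the slope x 70 mm sideways; moves with it: 2 mm below the face when proud, 12 mm when home. z = outward face normal (press along -z), x up the slope, y to the unit's left. It lies 69 mm down the slope from the hinge line and 41 mm to the right of the unit's middle; 12 mm gap between the modules
- screwdriver: bystander: red-handled screwdriver 200 mm long lying on the bench; origin under its middle, x along it
- torch: bystander: black hand torch 152 mm long, 36 mm thick, lying on the bench; origin under it, x along it
- meter: bystander: grey hand-held multimeter 150 x 80 x 35 mm lying on the bench; origin under its centre, x along it

How it is judged:
By the outcome, as a careful person would: the job done as asked, in the order asked, and still so for the second after the job is handed in, with the robot touching nothing.
It also fails if it takes over 51 s, if anything falls off the work surface, if the arm or the gripper's body presses on something with over 40 N, if the wrist force passes 120 N, or if a joint passes its speed limit or range.

### The arm

A 6-joint arm with a two-finger parallel gripper is mounted at the origin on the work surface. World frame = base frame: x ahead of the robot, y to its left, z up, the work surface at z = 0. Lengths are in mm, angles in rad, forces in N, time in s.
With the tool pointing down it reaches from about 350 to 875 mm from the base axis. Payload 4.2 kg.
Tool frame: the origin (TCP) lies at the very end of the fingers, on their centre line; the grasp point (between the pads) lies 19 mm behind it; z points along the fingers, y is the line along which they close (so a half turn about z gives the same grasp; the last joint's range is limited). The gripper opens to 85 mm and grips with 20 to 120 N. Pads are 22 mm wide; open, the fingers measure 114 mm over their backs; the gripper's body (76 mm by 85 mm) begins 54 mm behind the grasp point. The pads swing forward as they close: fully open they stand 13 mm farther back than shut.
Start: joints at [1.513, 0.385, 0.008, 0, -1.194, -0.259], TCP at [194.672, 593.887, 231.312] pointing down, gripper open.
Joint ranges: [-3.14, 3.14], [-1.21, 2.06], [-1.07, 1.41], [-3.16, 2.05], [-2.99, -0.16], [-3.1, 3.1]. Speed limits (rad/s): [2.79, 2.79, 3.14, 3.14, 3.14, 3.14].

### API

Orientations are given as a unit quaternion [x, y, z, w].
In Python, from bench import arm, optics gives the robot as it stands. The module is installed in compiled form; this text tells all that it offers.
- The arm moves only by the tool step_arm, never from a script. Its argument "motion" is a list of rows, each an object with "dr": the turn, a rotation vector about the tool's x, y, z in units of 8 degrees (1.0 is 8 degrees), a list of three; "slide": the shift along the tool's x, y, z in mm, a list of three; "jaw": the finger opening in mm, from 0 to 85.4. A call has exactly 8 rows; each row is the pose to reach, as a shift and turn from the pose commanded when the call began, along the tool's axes at that moment; what a row does not reach only later rows make up. A row lasts 1/8 s, in which the tool goes at most 62.5 mm and 10.7 degrees, less where a joint would pass 70% of its speed; a pose out of reach is approached as far as the arm can. A call with a gripper value outside its range is refused whole. The fingers move at their own pace and stop on an object; the grip force is fixed at half the most. Time passes only in rows, so rows that repeat a pose let the fingers close, or fill a call up. It gives the time, the measured TCP pose, the force, the opening and the grip force at its end, in the units of the state.
- arm.read_state(): the state, without advancing time (a new reading comes with each control period).
- optics.get_image(name): name is "scene" or "top" or "wrist"; returns the picture (480x640x3 uint8, blue, green, red); there is no depth.
- optics.camera_info(name): a dict with "camera_matrix" (3x3 intrinsics, pixels), "view" (4x4, takes a point from world to camera coordinates); the wrist camera has in their place "T_tool_cam" (4x4, takes a point from camera to tool coordinates, whose origin is the TCP and whose axes are the flange's). Camera axes: x right, y up, looking along -z (the intrinsics and any distortion apply to the point x, -y, -z); pixel columns grow to the right and rows downward; lengths in mm; the calibration is good to about 2 mm. A picture is of the moment at which its call begins: read the wrist's pose just before it. camera_info takes no time and is no camera call.
- arm.job_done(): hands the job in; it is judged then, once.
The state is a dict: "clock": time; "joints": joint angles; "joint_vel": joint speeds; "joint_efforts": joint torques, N m; "position": TCP position; "ee_rot": TCP orientation; "contact_force": force on the tool from outside, world axes, zero at the start; "wrist_torque": the same for the moment, N m; "gripper_width": finger opening in mm; "grasp_force": force on a finger pad.
Only numpy, scipy, OpenCV 4.12 (cv2) and the standard library are available. Lean on these libraries where they do the work, as an engineer would, in place of code of your own. Each camera call takes 0.05 s, during which the arm holds its last target. There are 200 camera calls.

## Working session

There is one attempt and no reset: what is moved stays moved. The work goes in short steps, Python scripts to look and compute and a tool call to move; the robot and the scene stay as the last step left them, time stands still between calls to the robot, and variables do not carry over. Pictures are saved under pics/ and viewed, at most 10 in all, crops included, and the job is handed in when it is done.

Besides the shell and the picture viewer there is one more tool, called after ">>>" as name(argument=value, ...) on one line, values as JSON. step_arm: Moves the arm, as the interface text tells. Its arguments: {"type":"object","properties":{"motion":{"type":"array","items":{"type":"object","properties":{"dr":{"type":"array","items":{"type":"number"}},"slide":{"type":"array","items":{"type":"number"}},"jaw":{"type":"number"}}}}},"required":["motion"]}

```bash
mkdir -p pics; python3 - <<'E'
from bench import arm, optics
import cv2,numpy as np
for n in ("scene","top"):
    cv2.imwrite(f"pics/{n}0.png",optics.get_image(n))
    i=optics.camera_info(n);print(n,{k:np.round(v,3).tolist() if not isinstance(v,str) else v for k,v in i.items()})
print(optics.camera_info("wrist")); s=arm.read_state();print(s)
E
```

```text
scene {'camera_matrix': [[500.557, 0.0, 313.278], [0.0, 500.557, 245.375], [0.0, 0.0, 1.0]], 'view': [[0.704, 0.71, 0.008, -366.161], [-0.491, 0.479, 0.727, 195.003], [0.513, -0.516, 0.686, -1449.981], [0.0, 0.0, 0.0, 1.0]]}
top {'camera_matrix': [[570.722, 0.0, 312.706], [0.0, 570.722, 242.341], [0.0, 0.0, 1.0]], 'view': [[-0.052, -0.999, 0.001, 28.168], [0.976, -0.051, 0.213, -562.38], [-0.212, 0.012, 0.977, -1165.848], [0.0, 0.0, 0.0, 1.0]]}
{'camera_matrix': array([[371.81575698,   0.        , 322.00833543],
       [  0.        , 371.81575698, 239.5130448 ],
       [  0.        ,   0.        ,   1.        ]]), 'T_tool_cam': array([[ 1.17458842e-03,  9.54427730e-01,  2.98439824e-01,
         7.57814607e+01],
       [ 9.99999262e-01, -1.02812107e-03, -6.47769775e-04,
         2.94807473e-01],
       [-3.11417165e-04,  2.98440365e-01, -9.54428233e-01,
        -1.42496143e+02],
       [ 0.00000000e+00,  0.00000000e+00,  0.00000000e+00,
         1.00000000e+00]])}
{'clock': 0.1, 'joints': array([ 1.51260980e+00,  3.85509481e-01,  6.73729856e-03, -3.96597270e-04,
       -1.19399034e+00, -2.58601832e-01]), 'joint_vel': array([ 0.00021807, -0.00261058,  0.00336916,  0.00097753,  0.00158115,
        0.00161783]), 'joint_efforts': array([-3.84574787e-04, -3.93321419e+01,  1.88927740e+01,  4.19799417e+00,
       -2.64487375e-03,  3.28562692e-06]), 'position': array([194.52814421, 593.40557328, 230.3088032 ]), 'ee_rot': array([ 9.87469813e-01, -1.57804843e-01, -8.50414810e-05,  9.96603413e-04]), 'contact_force': array([-0.35387138,  0.25495419, -0.61042832]), 'wrist_torque': array([ 0.00515275, -0.07165622,  0.01646622]), 'grasp_force': 0.0, 'gripper_width': 85.34728350922406}
```

View pics/scene0.png

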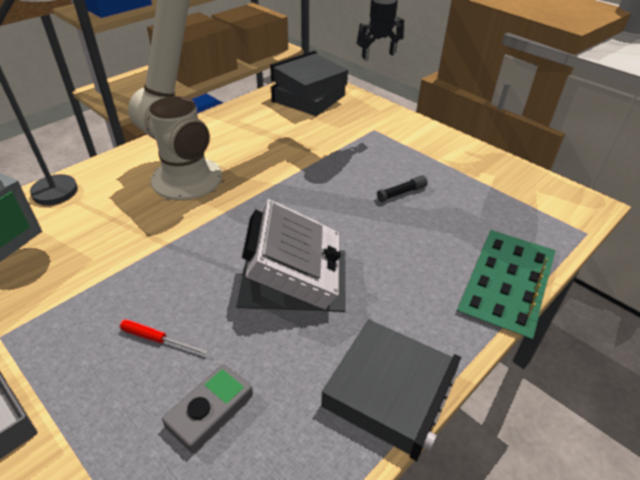

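View pics/top0.png

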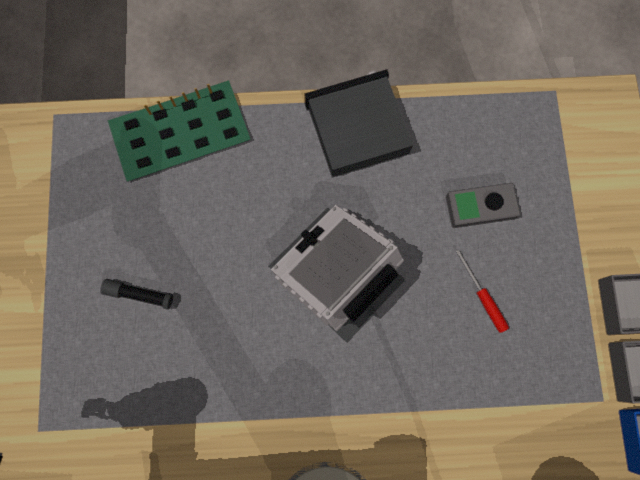

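The scene view shows the latch at (332,257), on the side facing away from the robot, and the connector on the hinge side at (253,235). In the top view the latch is at (309,239) and the connector is at (372,293). I'll enlarge both to measure corners.

```bash
python3 - <<'E'
import cv2,numpy as np
a=cv2.imread("pics/top0.png")[200:340,260:410];b=cv2.imread("pics/scene0.png")[190:320,230:360]
o=np.hstack([cv2.resize(cv2.copyMakeBorder(x,0,150-x.shape[0],0,150-x.shape[1],0),(400,400),interpolation=cv2.INTER_CUBIC) for x in (a,b)])
o=np.clip(o*1.3,0,255).astype('uint8');cv2.imwrite("pics/c1.png",o)
E
```

```text
(no output)
```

View pics/c1.png

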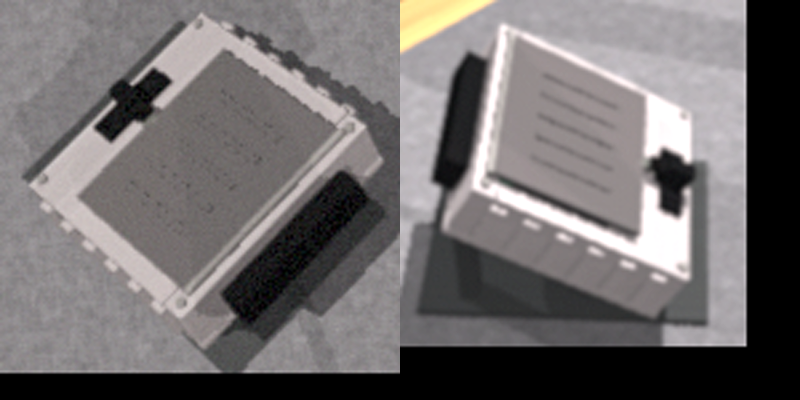

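```bash
cat > h.py <<'E'
import numpy as np
from scipy.spatial.transform import Rotation as R
c,s=np.cos(.52),np.sin(.52)
def frame(p):  # unit x,y,yaw -> origin of face, axes columns u(up slope), y, n
    Rz=R.from_euler('z',p[2]).as_matrix()
    return np.array([p[0],p[1],108.]), Rz@np.array([[c,0,-s],[0,1,0],[s,0,c]])
def pt(p,a,b,h):
    o,M=frame(p);return o+M@np.array([a,b,h])
def proj(i,P):
    q=(i["view"]@np.append(P,1))[:3];k=i["camera_matrix"]@np.array([q[0],-q[1],-q[2]]);return k[:2]/k[2]
E
python3 - <<'E'
from h import *
from bench import optics
from scipy.optimize import least_squares
I={n:optics.camera_info(n) for n in("top","scene")}
T=lambda x,y:(x/2.6667+260,y/2.6667+200); S=lambda x,y:((x-400)/2.6667+230,y/2.6667+190)
O=[("top",(-95,100,0),T(200,15)),("top",(-95,-100,0),T(27,180)),("top",(-45,83,9),T(228,50)),("top",(-45,-83,9),T(78,198)),
("top",(-74,0,20),T(133,103)),("scene",(-95,100,0),S(690,277)),("scene",(-95,-100,0),S(690,110)),("scene",(-45,83,9),S(640,236)),("scene",(-45,-83,9),S(646,93)),
("scene",(95,-100,0),S(500,25))]
f=lambda p:np.concatenate([proj(I[n],pt(p,*a))-o for n,a,o in O])
r=least_squares(f,[600,0,-2.3]);p=r.x;print(p,np.round(r.fun.reshape(-1,2),1).tolist())
np.save("p.npy",p);o,M=frame(p);print(M.round(3).tolist(),o)
for n,a in dict(ridge=(-74,0,24),L=(16,41,-2),Rr=(16,-41,-2),hinge=(85,0,3)).items(): print(n,pt(p,*a).round(1))
E
```

```text
[516.7585527  -37.88691443  -2.39751137] [[0.8, -1.3], [0.4, 1.5], [-1.4, -0.8], [-0.7, -0.7], [-3.7, -2.6], [-2.0, 1.3], [-1.1, 0.5], [-1.3, -0.6], [-0.9, 0.6], [-0.9, -1.4]]
[[-0.638, 0.677, 0.366], [-0.588, -0.736, 0.337], [0.497, 0.0, 0.868]] [516.7585527  -37.88691443 108.        ]
ridge [572.8  13.7  92.1]
L [533.6 -78.1 114.2]
Rr [478.  -17.8 114.2]
hinge [463.6 -86.8 152.8]
```

```bash
cat >> h.py <<'E'
def target(p):  # tool x=unit y, tool y=u, tool z=-n
    o,M=frame(p);return np.column_stack([M[:,1],M[:,0],-M[:,2]])
def go(p,*abh):
    from bench import arm
    st=arm.read_state();Q=R.from_quat(st["ee_rot"]).as_matrix();P=pt(p,*abh)
    print("to",abh,"slide",(Q.T@(P-st["position"])).round(1),"dr",(R.from_matrix(Q.T@target(p)).as_rotvec()/np.radians(8)).round(3))
def where(p):
    from bench import arm
    st=arm.read_state();o,M=frame(p)
    print("clock",round(st["clock"],2),"abh",(M.T@(st["position"]-o)).round(1),"F",(M.T@st["contact_force"]).round(1),"j",st["joints"].round(2),"jaw",round(st["gripper_width"],1))
E
python3 -c "
from h import *
p=np.load('p.npy');where(p);go(p,-74,-40,110)"
```

```text
clock 0.1 abh [-104.5 -682.7  200.8] F [-0.2 -0.4 -0.6] j [ 1.51  0.39  0.01 -0.   -1.19 -0.26] jaw 85.3
to (-74, -40, 110) slide [526.  376.   64.4] dr [-3.629 -0.954  3.566]
```

>>> step_arm(motion=[{"dr": [-0.2,0,0.2],"slide": [30,22,4],"jaw": 0},{"dr": [-0.7,-0.2,0.7],"slide": [75,54,9],"jaw": 0},{"dr": [-1.2,-0.3,1.2],"slide": [122,87,15],"jaw": 0},{"dr": [-1.7,-0.4,1.7],"slide": [170,121,21],"jaw": 0},{"dr": [-2.2,-0.6,2.1],"slide": [218,155,27],"jaw": 0},{"dr": [-2.7,-0.7,2.6],"slide": [266,190,33],"jaw": 0},{"dr": [-3.2,-0.8,3.1],"slide": [314,224,39],"jaw": 0},{"dr": [-3.63,-0.95,3.57],"slide": [362,258,44],"jaw": 0}])

```text
clock: 1.1
position: [459.1, 234.5, 186.7]
ee_rot: [0.885, -0.389, -0.104, 0.236]
contact_force: [0.7, 0.9, -0.4]
gripper_width: -0.3
grasp_force: 0.0
```

```bash
python3 -c "
from h import *
p=np.load('p.npy');where(p);go(p,-74,-40,110)"
```

```text
clock 1.1 abh [ -84.2 -239.5  138.9] F [-1.2 -0.2  0.2] j [ 0.78  0.51 -0.01 -0.02 -1.58 -0.03] jaw -0.3
to (-74, -40, 110) slide [199.5   9.8  28.7] dr [ 0.007  0.009 -0.011]
```

>>> step_arm(motion=[{"dr": [0,0,0],"slide": [40,2,6],"jaw": 0},{"dr": [0,0,0],"slide": [85,4,12],"jaw": 0},{"dr": [0,0,0],"slide": [130,6,18],"jaw": 0},{"dr": [0,0,0],"slide": [170,8,24],"jaw": 0},{"dr": [0,0,0],"slide": [190,10,28],"jaw": 0},{"dr": [0,0,0],"slide": [200,10,29],"jaw": 0},{"dr": [0,0,0],"slide": [200,10,29],"jaw": 0},{"dr": [0,0,0],"slide": [200,10,29],"jaw": 0}])

```text
clock: 2.1
position: [576.5, 74.2, 167.2]
ee_rot: [0.885, -0.388, -0.103, 0.234]
contact_force: [-0.0, 0.3, 0.0]
gripper_width: -0.5
grasp_force: 0.0
```

```bash
cat >> h.py <<'E'
def look(name,p,pts):
    from bench import arm,optics
    import cv2
    st=arm.read_state();im=optics.get_image("wrist");i=optics.camera_info("wrist")
    T=np.eye(4);T[:3,:3]=R.from_quat(st["ee_rot"]).as_matrix();T[:3,3]=st["position"]
    i["view"]=np.linalg.inv(T@i["T_tool_cam"])
    for a in pts: 
        k=proj(i,pt(p,*a));print(a,k.round(0));cv2.circle(im,tuple(int(v) for v in k),3,(0,0,255),-1)
    cv2.imwrite(f"pics/{name}.png",im);return i
E
python3 -c "
from h import *
p=np.load('p.npy');where(p);look('w1',p,[(-74,0,24),(-45,83,9),(-45,-83,9),(-95,100,0),(-95,-100,0)])"
```

```text
clock 2.1 abh [-74.6 -42.  111. ] F [-0.1 -0.2  0.1] j [ 0.47  0.6   0.05  0.13 -1.53  0.23] jaw -0.5
(-74, 0, 24) [323. 181.]
(-45, 83, 9) [372.  36.]
(-45, -83, 9) [362. 294.]
(-95, 100, 0) [288.   8.]
(-95, -100, 0) [294. 309.]
```

View pics/w1.png

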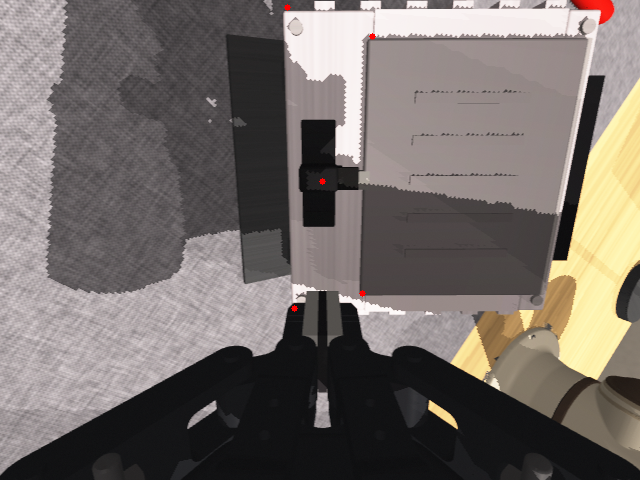

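The wrist view agrees with the estimate. The ridge centre is at about (321,180), against a predicted (323,181), and the cover corners are within 2 px. Next I go down beside the ridge.

```bash
python3 -c "
from h import *
p=np.load('p.npy');go(p,-74,-35,12);print()"
```

```text
to (-74, -35, 12) slide [ 7.   0.8 99. ] dr [-0.016 -0.002  0.009]
```

>>> step_arm(motion=[{"dr": [0,0,0],"slide": [1,0,10],"jaw": 0},{"dr": [0,0,0],"slide": [3,0,30],"jaw": 0},{"dr": [0,0,0],"slide": [5,0,50],"jaw": 0},{"dr": [0,0,0],"slide": [6,0,68],"jaw": 0},{"dr": [0,0,0],"slide": [6,0,82],"jaw": 0},{"dr": [0,0,0],"slide": [6,0,92],"jaw": 0},{"dr": [0,0,0],"slide": [6,0,98],"jaw": 0},{"dr": [0,0,0],"slide": [6,0,98],"jaw": 0}])

```text
clock: 3.15
position: [545.0, 35.9, 81.8]
ee_rot: [0.885, -0.388, -0.103, 0.235]
contact_force: [1.4, -0.7, -0.3]
gripper_width: 0.1
grasp_force: 0.0
```

```bash
python3 -c "
from h import *
p=np.load('p.npy');where(p);go(p,-74,-5,12)"
```

```text
clock 3.15 abh [-74.4 -35.2  12.4] F [-0.6  1.4  0. ] j [ 0.44  0.63 -0.15  0.15 -1.3   0.22] jaw 0.1
to (-74, -5, 12) slide [30.2  0.4  0.4] dr [-0.01   0.003  0.001]
```

>>> step_arm(motion=[{"dr": [0,0,0],"slide": [4,0,0],"jaw": 0},{"dr": [0,0,0],"slide": [9,0,0],"jaw": 0},{"dr": [0,0,0],"slide": [14,0,0],"jaw": 0},{"dr": [0,0,0],"slide": [18,0,0],"jaw": 0},{"dr": [0,0,0],"slide": [22,0,0],"jaw": 0},{"dr": [0,0,0],"slide": [25,0,0],"jaw": 0},{"dr": [0,0,0],"slide": [28,0,0],"jaw": 0},{"dr": [0,0,0],"slide": [30,0,0],"jaw": 0}])

```text
clock: 4.15
position: [565.5, 13.8, 81.9]
ee_rot: [0.885, -0.388, -0.103, 0.235]
contact_force: [-0.7, 2.5, -0.1]
gripper_width: -0.0
grasp_force: 1.0
```

```bash
python3 -c "
from h import *
p=np.load('p.npy');where(p);look('w2',p,[(-74,14,24)])"
```

```text
clock 4.15 abh [-74.5  -5.   12.6] F [-1.  -2.4  0.5] j [ 0.4   0.65 -0.11  0.17 -1.31  0.26] jaw -0.0
(-74, 14, 24) [322. 280.]
```

View pics/w2.png

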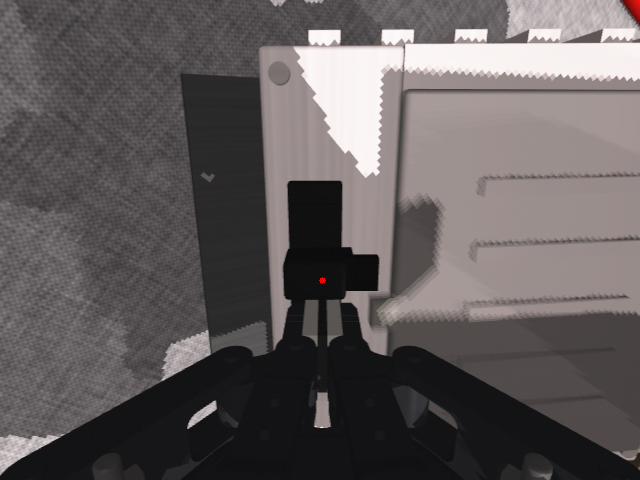

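The finger is pushing the ridge, now at (322,280), with 2.4 N. The tongue has almost cleared its notch, so I push on gently.

>>> step_arm(motion=[{"dr": [0,0,0],"slide": [1,0,0],"jaw": 0},{"dr": [0,0,0],"slide": [2,0,0],"jaw": 0},{"dr": [0,0,0],"slide": [2.5,0,0],"jaw": 0},{"dr": [0,0,0],"slide": [3,0,0],"jaw": 0},{"dr": [0,0,0],"slide": [3,0,0],"jaw": 0},{"dr": [0,0,0],"slide": [3,0,0],"jaw": 0},{"dr": [0,0,0],"slide": [3,0,0],"jaw": 0},{"dr": [0,0,0],"slide": [3,0,0],"jaw": 0}])

```text
clock: 5.2
position: [567.4, 11.7, 81.9]
ee_rot: [0.885, -0.388, -0.103, 0.235]
contact_force: [-1.3, 3.3, 1.5]
gripper_width: -0.0
grasp_force: 1.7
```

```bash
python3 -c "
from h import *
p=np.load('p.npy');where(p);look('w3',p,[])"
```

```text
clock 5.2 abh [-74.5  -2.2  12.5] F [-0.4 -3.3  2. ] j [ 0.4   0.65 -0.11  0.18 -1.31  0.26] jaw -0.0
```

View pics/w3.png

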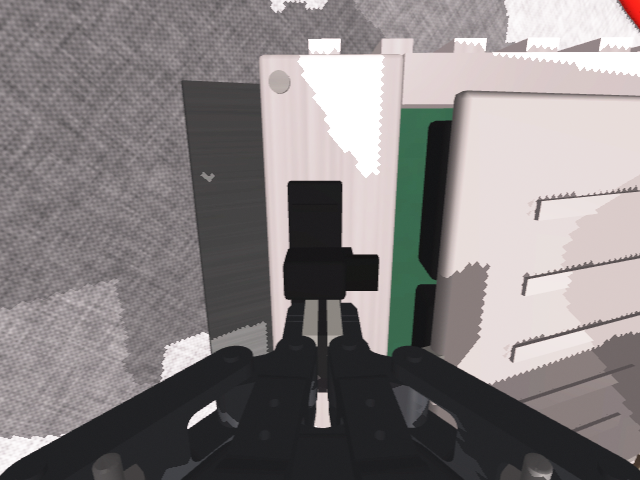

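The cover is swinging open: its free edge is at about column 455 and the green board shows beneath it. I'll back away along the normal.

>>> step_arm(motion=[{"dr": [0,0,0],"slide": [-3,0,0],"jaw": 0},{"dr": [0,0,0],"slide": [-5,0,0],"jaw": 0},{"dr": [0,0,0],"slide": [-5,0,-4],"jaw": 0},{"dr": [0,0,0],"slide": [-5,0,-15],"jaw": 0},{"dr": [0,0,0],"slide": [-5,0,-30],"jaw": 0},{"dr": [0,0,0],"slide": [-5,0,-48],"jaw": 0},{"dr": [0,0,0],"slide": [-5,0,-62],"jaw": 0},{"dr": [0,0,0],"slide": [-5,0,-70],"jaw": 0}])

```text
clock: 6.25
position: [590.1, 39.3, 143.6]
ee_rot: [0.885, -0.388, -0.103, 0.234]
contact_force: [0.4, 0.2, -0.5]
gripper_width: 0.1
grasp_force: 0.0
```

```bash
python3 -c "
from h import *
p=np.load('p.npy');where(p);look('w4',p,[(16,41,-2),(16,41,-12),(16,-41,-2)]);go(p,5,-45,70)
from bench import optics;import cv2
cv2.imwrite('pics/s4.png',optics.get_image('scene'))
o=np.hstack([cv2.resize(cv2.imread('pics/w4.png'),(480,360)),cv2.resize(cv2.imread('pics/s4.png')[140:320,220:380],(320,360))]);cv2.imwrite('pics/c4.png',o)"
```

```text
clock 6.25 abh [-74.5  -7.1  83.7] F [-0.6  0.1 -0.2] j [ 0.42  0.63  0.03  0.16 -1.47  0.27] jaw 0.1
(16, 41, -2) [471. 172.]
(16, 41, -12) [465. 170.]
(16, -41, -2) [456. 295.]
to (5, -45, 70) slide [-38.1  79.7  14. ] dr [-0.027 -0.006  0.   ]
```

View pics/c4.png

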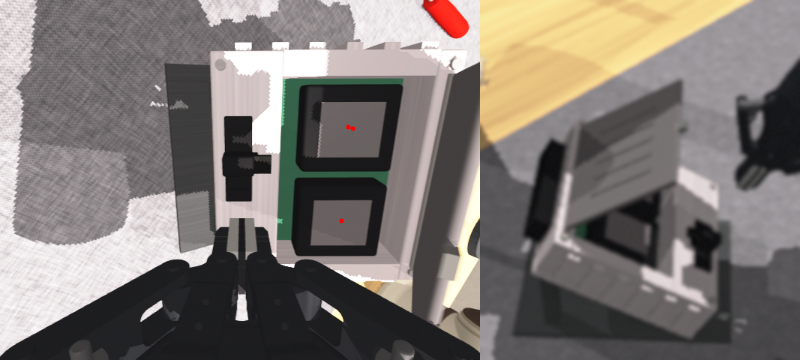

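The cover stands open and both modules are visible, with the predicted centres inside their tops. I'll go above the right module at a constant height.

>>> step_arm(motion=[{"dr": [0,0,0],"slide": [-3,8,0],"jaw": 0},{"dr": [0,0,0],"slide": [-10,25,0],"jaw": 0},{"dr": [0,0,0],"slide": [-18,43,3],"jaw": 0},{"dr": [0,0,0],"slide": [-25,60,10],"jaw": 0},{"dr": [0,0,0],"slide": [-31,74,20],"jaw": 0},{"dr": [0,0,0],"slide": [-34,82,32],"jaw": 0},{"dr": [0,0,0],"slide": [-34,84,44],"jaw": 0},{"dr": [0,0,0],"slide": [-34,84,52],"jaw": 0}])

```text
clock: 7.35
position: [493.2, -3.5, 138.5]
ee_rot: [0.885, -0.388, -0.104, 0.235]
contact_force: [-0.0, -0.4, 0.5]
gripper_width: 0.0
grasp_force: 0.0
```

```bash
python3 -c "
from h import *
p=np.load('p.npy');where(p);go(p,10,-41,0);look('w5',p,[(16,-41,-2),(16,41,-2)])
from bench import optics;import cv2
cv2.imwrite('pics/s5.png',optics.get_image('scene'))
o=np.hstack([cv2.resize(cv2.imread('pics/w5.png'),(480,360)),cv2.resize(cv2.imread('pics/s5.png')[140:320,220:380],(320,360))]);cv2.imwrite('pics/c5.png',o)"
```

```text
clock 7.35 abh [ 10.  -41.2  29.4] F [0.5 0.3 0.2] j [ 0.42  0.48 -0.26  0.16 -1.33  0.24] jaw 0.0
to (10, -41, 0) slide [ 0.2  0.  29.4] dr [-0.005  0.007 -0.001]
(16, -41, -2) [333. 280.]
(16, 41, -2) [335. 109.]
```

View pics/c5.png

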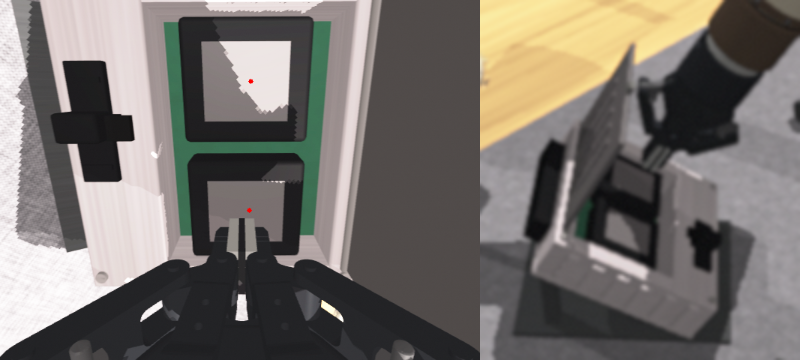

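The tip is over the right module, with a clear gap to the cover. I'll approach to just above contact.

>>> step_arm(motion=[{"dr": [0,0,0],"slide": [0,0,3],"jaw": 0},{"dr": [0,0,0],"slide": [0,0,9],"jaw": 0},{"dr": [0,0,0],"slide": [0,0,15],"jaw": 0},{"dr": [0,0,0],"slide": [0,0,20],"jaw": 0},{"dr": [0,0,0],"slide": [0,0,24],"jaw": 0},{"dr": [0,0,0],"slide": [0,0,26.5],"jaw": 0},{"dr": [0,0,0],"slide": [0,0,28],"jaw": 0},{"dr": [0,0,0],"slide": [0,0,29],"jaw": 0}])

```text
clock: 8.45
position: [483.4, -12.8, 113.9]
ee_rot: [0.885, -0.388, -0.103, 0.235]
contact_force: [0.2, -0.8, -0.2]
gripper_width: -0.2
grasp_force: 0.0
```

>>> step_arm(motion=[{"dr": [0,0,0],"slide": [0,0,0.6],"jaw": 0},{"dr": [0,0,0],"slide": [0,0,1.2],"jaw": 0},{"dr": [0,0,0],"slide": [0,0,1.8],"jaw": 0},{"dr": [0,0,0],"slide": [0,0,2.4],"jaw": 0},{"dr": [0,0,0],"slide": [0,0,3],"jaw": 0},{"dr": [0,0,0],"slide": [0,0,3.6],"jaw": 0},{"dr": [0,0,0],"slide": [0,0,4.2],"jaw": 0},{"dr": [0,0,0],"slide": [0,0,4.8],"jaw": 0}])

```text
clock: 9.45
position: [482.9, -13.3, 112.6]
ee_rot: [0.886, -0.388, -0.102, 0.234]
contact_force: [-1.3, 7.5, 15.8]
gripper_width: -0.2
grasp_force: 8.1
```

```bash
python3 -c "
from h import *
p=np.load('p.npy');where(p)"
```

```text
clock 9.45 abh [  9.5 -41.   -0.2] F [ 4.3 -6.4 15.8] j [ 0.41  0.49 -0.32  0.17 -1.25  0.24] jaw -0.2
```

>>> step_arm(motion=[{"dr": [0,0,0],"slide": [0,0,0.4],"jaw": 0},{"dr": [0,0,0],"slide": [0,0,0.8],"jaw": 0},{"dr": [0,0,0],"slide": [0,0,1.2],"jaw": 0},{"dr": [0,0,0],"slide": [0,0,1.6],"jaw": 0},{"dr": [0,0,0],"slide": [0,0,2],"jaw": 0},{"dr": [0,0,0],"slide": [0,0,2.4],"jaw": 0},{"dr": [0,0,0],"slide": [0,0,2.8],"jaw": 0},{"dr": [0,0,0],"slide": [0,0,3.2],"jaw": 0}])

```text
clock: 10.45
position: [481.1, -15.0, 108.4]
ee_rot: [0.885, -0.388, -0.102, 0.234]
contact_force: [0.6, 2.3, 6.4]
gripper_width: 0.1
grasp_force: 3.1
```

```bash
python3 -c "
from h import *
p=np.load('p.npy');where(p)"
```

```text
clock 10.45 abh [  9.5 -41.   -5. ] F [ 1.5 -1.3  6.5] j [ 0.41  0.49 -0.33  0.17 -1.24  0.24] jaw 0.1
```

>>> step_arm(motion=[{"dr": [0,0,0],"slide": [0,0,0.6],"jaw": 0},{"dr": [0,0,0],"slide": [0,0,1.2],"jaw": 0},{"dr": [0,0,0],"slide": [0,0,1.8],"jaw": 0},{"dr": [0,0,0],"slide": [0,0,2.4],"jaw": 0},{"dr": [0,0,0],"slide": [0,0,3],"jaw": 0},{"dr": [0,0,0],"slide": [0,0,3.6],"jaw": 0},{"dr": [0,0,0],"slide": [0,0,4.2],"jaw": 0},{"dr": [0,0,0],"slide": [0,0,4.8],"jaw": 0}])

```text
clock: 11.45
position: [479.0, -16.8, 103.7]
ee_rot: [0.885, -0.388, -0.103, 0.235]
contact_force: [-0.6, 4.9, 8.1]
gripper_width: 0.1
grasp_force: 4.0
```

```bash
python3 -c "
from h import *
p=np.load('p.npy');where(p)"
```

```text
clock 11.45 abh [  9.6 -41.1 -10.4] F [ 1.6 -4.   8.5] j [ 0.41  0.5  -0.34  0.17 -1.23  0.24] jaw 0.1
```

>>> step_arm(motion=[{"dr": [0,0,0],"slide": [0,0,0.4],"jaw": 0},{"dr": [0,0,0],"slide": [0,0,0.8],"jaw": 0},{"dr": [0,0,0],"slide": [0,0,1.2],"jaw": 0},{"dr": [0,0,0],"slide": [0,0,1.6],"jaw": 0},{"dr": [0,0,0],"slide": [0,0,2],"jaw": 0},{"dr": [0,0,0],"slide": [0,0,2.3],"jaw": 0},{"dr": [0,0,0],"slide": [0,0,2.5],"jaw": 0},{"dr": [0,0,0],"slide": [0,0,2.5],"jaw": 0}])

```text
clock: 12.45
position: [479.0, -16.8, 103.5]
ee_rot: [0.886, -0.388, -0.102, 0.234]
contact_force: [-1.1, 7.7, 16.4]
gripper_width: -0.1
grasp_force: 7.9
```

```bash
python3 -c "
from h import *
p=np.load('p.npy');where(p)"
```

```text
clock 12.45 abh [  9.5 -41.1 -10.6] F [ 4.4 -6.4 16.4] j [ 0.41  0.5  -0.34  0.18 -1.23  0.23] jaw -0.1
```

The module is on its hard stop: 16 N moves it only 0.2 mm further, and it has travelled about 10 mm. Next I retract and move over to the left module.

>>> step_arm(motion=[{"dr": [0,0,0],"slide": [0,0,-4],"jaw": 0},{"dr": [0,0,0],"slide": [0,0,-14],"jaw": 0},{"dr": [0,0,0],"slide": [0,0,-28],"jaw": 0},{"dr": [0,0,0],"slide": [8,0,-36],"jaw": 0},{"dr": [0,0,0],"slide": [28,0,-38],"jaw": 0},{"dr": [0,0,0],"slide": [52,0,-38],"jaw": 0},{"dr": [0,0,0],"slide": [72,0,-36],"jaw": 0},{"dr": [0,0,0],"slide": [82,0,-32],"jaw": 0}])

```text
clock: 13.45
position: [545.4, -69.2, 127.6]
ee_rot: [0.885, -0.389, -0.104, 0.235]
contact_force: [0.2, -0.2, -0.5]
gripper_width: -0.3
grasp_force: 0.0
```

```bash
python3 -c "
from h import *
p=np.load('p.npy');where(p);go(p,10,41,2)"
```

```text
clock 13.45 abh [ 9.9 42.5 16.9] F [-0.2  0.3 -0.4] j [ 0.29  0.56 -0.17  0.23 -1.32  0.35] jaw -0.3
to (10, 41, 2) slide [-1.4  0.2 14.9] dr [-0.007  0.013 -0.011]
```

>>> step_arm(motion=[{"dr": [0,0,0],"slide": [-1,0,3],"jaw": 0},{"dr": [0,0,0],"slide": [-1,0,7],"jaw": 0},{"dr": [0,0,0],"slide": [-1,0,11],"jaw": 0},{"dr": [0,0,0],"slide": [-1,0,13.5],"jaw": 0},{"dr": [0,0,0],"slide": [-1,0,15],"jaw": 0},{"dr": [0,0,0],"slide": [-1,0,16],"jaw": 0},{"dr": [0,0,0],"slide": [-1,0,16.6],"jaw": 0},{"dr": [0,0,0],"slide": [-1,0,17.2],"jaw": 0}])

```text
clock: 14.45
position: [538.0, -72.5, 113.5]
ee_rot: [0.885, -0.388, -0.103, 0.235]
contact_force: [-0.3, -0.1, -0.0]
gripper_width: 0.2
grasp_force: 0.0
```

>>> step_arm(motion=[{"dr": [0,0,0],"slide": [0,0,0.6],"jaw": 0},{"dr": [0,0,0],"slide": [0,0,1.2],"jaw": 0},{"dr": [0,0,0],"slide": [0,0,1.8],"jaw": 0},{"dr": [0,0,0],"slide": [0,0,2.4],"jaw": 0},{"dr": [0,0,0],"slide": [0,0,3],"jaw": 0},{"dr": [0,0,0],"slide": [0,0,3.6],"jaw": 0},{"dr": [0,0,0],"slide": [0,0,4.2],"jaw": 0},{"dr": [0,0,0],"slide": [0,0,4.8],"jaw": 0}])

```text
clock: 15.45
position: [537.8, -72.9, 112.7]
ee_rot: [0.886, -0.388, -0.101, 0.234]
contact_force: [-1.1, 10.3, 15.1]
gripper_width: 0.5
grasp_force: 8.4
```

```bash
python3 -c "
from h import *
p=np.load('p.npy');where(p)"
```

```text
clock 15.45 abh [ 9.5 40.  -0. ] F [ 2.2 -8.3 16.2] j [ 0.29  0.56 -0.22  0.23 -1.27  0.34] jaw 0.5
```

The left module is proud too. I'll repeat the same steady press.

>>> step_arm(motion=[{"dr": [0,0,0],"slide": [0,0,0.4],"jaw": 0},{"dr": [0,0,0],"slide": [0,0,0.8],"jaw": 0},{"dr": [0,0,0],"slide": [0,0,1.2],"jaw": 0},{"dr": [0,0,0],"slide": [0,0,1.6],"jaw": 0},{"dr": [0,0,0],"slide": [0,0,2],"jaw": 0},{"dr": [0,0,0],"slide": [0,0,2.4],"jaw": 0},{"dr": [0,0,0],"slide": [0,0,2.8],"jaw": 0},{"dr": [0,0,0],"slide": [0,0,3.2],"jaw": 0}])

```text
clock: 16.45
position: [535.6, -74.9, 107.6]
ee_rot: [0.885, -0.388, -0.102, 0.234]
contact_force: [1.0, 1.8, 3.6]
gripper_width: -0.0
grasp_force: 2.1
```

>>> step_arm(motion=[{"dr": [0,0,0],"slide": [0,0,0.6],"jaw": 0},{"dr": [0,0,0],"slide": [0,0,1.2],"jaw": 0},{"dr": [0,0,0],"slide": [0,0,1.8],"jaw": 0},{"dr": [0,0,0],"slide": [0,0,2.4],"jaw": 0},{"dr": [0,0,0],"slide": [0,0,3],"jaw": 0},{"dr": [0,0,0],"slide": [0,0,3.6],"jaw": 0},{"dr": [0,0,0],"slide": [0,0,4.2],"jaw": 0},{"dr": [0,0,0],"slide": [0,0,4.8],"jaw": 0}])

```text
clock: 17.45
position: [533.8, -76.3, 103.8]
ee_rot: [0.885, -0.388, -0.102, 0.235]
contact_force: [-1.6, 7.2, 9.9]
gripper_width: 0.0
grasp_force: 5.1
```

```bash
python3 -c "
from h import *
p=np.load('p.npy');where(p)"
```

```text
clock 17.45 abh [  9.6  39.8 -10.3] F [ 1.7 -6.3 10.4] j [ 0.28  0.56 -0.23  0.24 -1.25  0.33] jaw 0.0
```

>>> step_arm(motion=[{"dr": [0,0,0],"slide": [0,0,0.4],"jaw": 0},{"dr": [0,0,0],"slide": [0,0,0.8],"jaw": 0},{"dr": [0,0,0],"slide": [0,0,1.2],"jaw": 0},{"dr": [0,0,0],"slide": [0,0,1.6],"jaw": 0},{"dr": [0,0,0],"slide": [0,0,2],"jaw": 0},{"dr": [0,0,0],"slide": [0,0,2],"jaw": 0},{"dr": [0,0,0],"slide": [0,0,2],"jaw": 0},{"dr": [0,0,0],"slide": [0,0,2],"jaw": 0}])

```text
clock: 18.45
position: [533.8, -76.4, 103.7]
ee_rot: [0.886, -0.388, -0.102, 0.234]
contact_force: [-2.5, 8.8, 15.1]
gripper_width: -0.0
grasp_force: 7.7
```

>>> step_arm(motion=[{"dr": [0,0,0],"slide": [0,0,-4],"jaw": 0},{"dr": [0,0,0],"slide": [0,0,-12],"jaw": 0},{"dr": [0,0,0],"slide": [0,0,-25],"jaw": 0},{"dr": [0,0,0],"slide": [0,-4,-40],"jaw": 0},{"dr": [0,0,0],"slide": [0,-15,-58],"jaw": 0},{"dr": [0,0,0],"slide": [0,-32,-76],"jaw": 0},{"dr": [0,0,0],"slide": [0,-50,-90],"jaw": 0},{"dr": [0,0,0],"slide": [0,-62,-100],"jaw": 0}])

```text
clock: 19.45
position: [610.0, -6.4, 157.2]
ee_rot: [0.885, -0.388, -0.103, 0.234]
contact_force: [-0.1, -0.1, -0.3]
gripper_width: -0.1
grasp_force: 0.0
```

```bash
python3 -c "
from h import *
p=np.load('p.npy');where(p);look('w6',p,[])
from bench import optics;import cv2
cv2.imwrite('pics/s6.png',optics.get_image('scene'))
o=np.hstack([cv2.resize(cv2.imread('pics/w6.png'),(480,360)),cv2.resize(cv2.imread('pics/s6.png')[140:320,220:380],(320,360))]);cv2.imwrite('pics/c6.png',o)"
```

```text
clock 19.45 abh [-53.5  40.   87.4] F [ 0.   0.  -0.3] j [ 0.35  0.63  0.07  0.19 -1.49  0.33] jaw -0.1
```

View pics/c6.png

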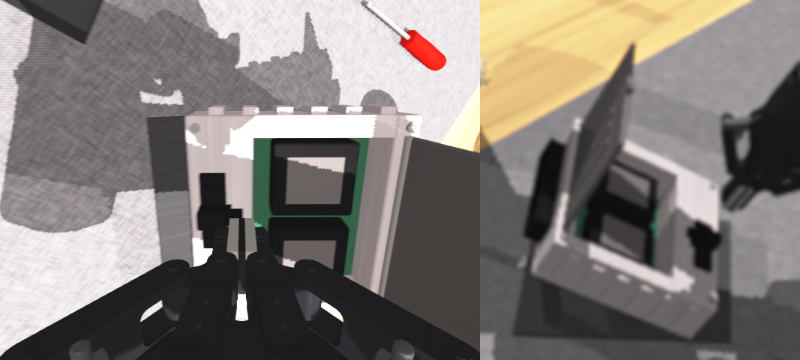

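The cover stands open, both modules sit level and deep, and the tool is clear of everything. I'm handing the job in.

```bash
python3 -c "
from bench import arm
print(arm.job_done())"
```

```text
the job is handed in; nothing more can be done
None
```

I slid the latch, the cover sprang open and is still standing open, and I pressed both relay modules (both started proud) steadily home to their hard stops at about 16 N; the job was handed in at about 19.5 s.

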